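Sort the bench oddments into their trays

TASK

Clear the mixed handful of things off the bench into the three shallow trays: both sample jars go in the blue tray, the brass weight in the wooden tray and the small vial in the white tray. Everything should be left standing upright, flat on its tray's floor, and the timer and the roll of red tape are to stay where they are.

Things in the scene. Friction and masses are not known exactly. Their poses are not given: they have to be found in the camera images.
- jar_red_mid (a point): larger sample jar with a red screw lid (closed, fixed), 51 mm across the lid, 48 mm across the body, 60 mm tall (lid is the top 13 mm), 55 to 95 g. Stands upright on the bench, in any of the four starting places left or right of the trays. This point is on its axis half-way up, z along the axis.
- jar_blue_mid (a point): smaller sample jar with a blue screw lid (closed, fixed), 38 mm across the lid, 36 mm across the body, 52 mm tall (lid is the top 13 mm), 55 to 95 g. Stands upright on the bench, in any of the four starting places left or right of the trays. This point is on its axis half-way up, z along the axis.
- weight_mid (a point): brass knob weight, a plain brass-coloured cylinder with a knob on top, 23 mm diameter, 42 mm tall, 100 g. Stands upright on the bench, in any of the four starting places left or right of the trays. This point is on its axis half-way up, z along the axis.
- vial_mid (a point): small amber glass vial with a white cap (closed, fixed), 23 mm diameter (cap 20 mm), 53 mm tall (cap is the top 11 mm), 30 g. Stands upright on the bench, in any of the four starting places left or right of the trays. This point is on its axis half-way up, z along the axis.
- tray_blue: blue plastic tray, for the sample jars: shallow open tray, fixed to the bench, 150 x 100 mm outside and 9 mm high, inside 144 x 94 mm, walls and floor 3 mm thick (so its inner floor is 3 mm above the bench); small flat finger tabs at its two short ends. Origin: centre of its underside on the bench; x along the 150 mm side, y along the 100 mm side, z up. It is roughly in line with the room's axes (yaw within 0.1 rad), and the three trays change places from start to start.
- tray_wood: light wooden tray, for the brass weight: shallow open tray, fixed to the bench, 150 x 100 mm outside and 9 mm high, inside 144 x 94 mm, walls and floor 3 mm thick (so its inner floor is 3 mm above the bench); small flat finger tabs at its two short ends. Origin: centre of its underside on the bench; x along the 150 mm side, y along the 100 mm side, z up. It is roughly in line with the room's axes (yaw within 0.1 rad), and the three trays change places from start to start.
- tray_white: white plastic tray, for the small vial: shallow open tray, fixed to the bench, 150 x 100 mm outside and 9 mm high, inside 144 x 94 mm, walls and floor 3 mm thick (so its inner floor is 3 mm above the bench); small flat finger tabs at its two short ends. Origin: centre of its underside on the bench; x along the 150 mm side, y along the 100 mm side, z up. It is roughly in line with the room's axes (yaw within 0.1 rad), and the three trays change places from start to start.
- timer: white bench timer, 54 x 68 x 19 mm, lying loose on the bench to the right; leave it alone. Origin: centre of its underside.
- tape: roll of red tape, 62 mm across and 18 mm high, lying loose on the bench behind and right of the trays; leave it alone. Origin: centre of its underside.

How it is judged:
By the outcome, as a careful person would: the job done as asked, in the order asked, and still so for the second after the job is handed in, with the robot touching nothing.
It also fails if it takes over 93 s, if anything falls off the work surface, if the arm or the gripper's body presses on something with over 40 N, if the wrist force passes 120 N, or if a joint passes its speed limit or range.

ROBOT

A 7-joint arm with a two-finger parallel gripper is mounted at the origin on a cart in front of the work surface, level with it; the furniture and walls round the work are solid. World frame = base frame: x ahead of the robot, y to its left, z up, the work surface at z = 0. Lengths are in mm, angles in rad, forces in N, time in s.
With the tool pointing down it reaches from about 425 to 875 mm from the base axis. Payload 9.9 kg.
Tool frame: the origin (TCP) lies between the finger pads; the fingertips stand ahead of it and the grasp point (between the pads) lies 11 mm behind it (bot.tip_reach is the z of the fingertips in the tool frame, in mm); z points along the fingers, y is the line along which they close (so a half turn about z gives the same grasp; the last joint's range is limited). The gripper opens to 85 mm and grips with 20 to 120 N. Pads are 22 mm wide; open, the fingers measure 114 mm over their backs; the gripper's body (76 mm by 85 mm) begins 54 mm behind the grasp point. The pads swing forward as they close: fully open they stand 13 mm farther back than shut.
Start: joints at [-0.084, 0.576, 0.025, 1.437, -0.015, 1.129, -0.057], TCP at [675.003, 0.006, 239.289] pointing down, gripper open.
Joint ranges: [-2.76, 2.76], [-0.34, 2.15], [-1.52, 1.57], [0.19, 2.46], [-1.09, 4.23], [0.17, 1.99], [-2.82, 2.82]. Speed limits (rad/s): [2.22, 2.22, 3.01, 3.01, 3.14, 3.14, 3.14].

INTERFACE

Orientations are given as a rotation vector (axis times angle).
In Python, from station import bot, optics gives the robot as it stands. The module is installed in compiled form; this text tells all that it offers.
- The arm moves only by the tool drive_tool, never from a script. Its argument "series" is a list of rows, each an object of numbers: "wx", "wy", "wz": the turn, a rotation vector about the tool's x, y, z in rad; "x", "y", "z": the shift along the tool's x, y, z in cm; "jaw": the closure in counts, from 0 (fully open) to 255 (shut). In form: [{"wx": .., "wy": .., "wz": .., "x": .., "y": .., "z": .., "jaw": ..}, ...]. A call has 1 to 20 rows; each row shifts and turns the commanded pose from where the row before left it, along the tool's axes as they then stand; what a row does not reach is not made up. A row lasts 1/8 s, in which the tool goes at most 62.5 mm and 10.7 degrees, less where a joint would pass 70% of its speed; a pose out of reach is approached as far as the arm can. A call is refused whole if a number of a shift passes 6.25 or a number of a turn 0.188, either way. A call with a gripper value outside its range is refused whole. The fingers move at their own pace and stop on an object; "grip_force" is the grip in N (left out, the last holds). Time passes only in rows, so rows that do not move let the fingers close. It gives the time, the measured TCP pose, the force, the opening and the grip force at its end, in the units of the state.
- bot.get_obs(): the state, without advancing time (a new reading comes with each control period).
- optics.camera(name): name is "scene" or "side" or "wrist"; returns a dict with "image" (400x640x3 uint8, red, green, blue), "camera_matrix" (3x3 intrinsics, pixels), "R" (3x3) and "t" (3): a world point X has camera coordinates R X + t. Camera axes: x right, y down, z forward; pixel columns grow to the right and rows downward; lengths in mm; the calibration is good to about 2 mm. The wrist camera is an equidistant fisheye: a pixel r from the principal point sees the ray r / f radians off the axis. A picture is of the moment at which its call begins. There is no depth.
- bot.job_done(): hands the job in; it is judged then, once.
Trained networks look in a picture, given as the dict that the camera call returned (one of the last four; its "shot" number tells which), for a name from the list of things; names that differ only in an ending like _2 or _b are one class to them, and where a whole thing is asked for, a point or a joint stands for the part that bears it (a point fixed in the world has none). Each returns a list of dicts, best first, with "conf" (0 to 1); they miss things now and then, are a little off and sometimes report something else, mostly with a low value. They report only what shows in the picture. A call takes as long as a camera call.
- optics.look_for(picture, name): "location" ([row, column] in pixels, amid what is visible of it).
- optics.outline_of(picture, name): "pixels" (400x640 bool, what is visible of it) and "location" ([row, column] in pixels, amid what is visible of it).
- optics.spot_point(picture, name): "location" ([row, column] in pixels: a listed point, or the origin of a listed thing).
The state is a dict: "clock": time; "joint_pos": joint angles; "joint_velocities": joint speeds; "joint_efforts": joint torques, N m; "ee_pos": TCP position; "eef_rot": TCP orientation; "wrist_force": force on the tool from outside, world axes, zero at the start; "moment": the same for the moment, N m; "width": finger opening in mm; "grip_force": force on a finger pad.
Only numpy, scipy, OpenCV 4.12 (cv2) and the standard library are available. Lean on these libraries where they do the work, as an engineer would, in place of code of your own. Each camera call takes 0.05 s, during which the arm holds its last target. There are 200 camera calls.

## Working session

There is one attempt and no reset: what is moved stays moved. The work goes in short steps, Python scripts to look and compute and a tool call to move; the robot and the scene stay as the last step left them, time stands still between calls to the robot, and variables do not carry over. Pictures are saved under pics/ and viewed, at most 14 in all, crops included, and the job is handed in when it is done.

Besides the shell and the picture viewer there is one more tool, called after "Emit:" as name([rows], argument=value, ...), one row to a line, values as JSON. drive_tool: Moves the arm, as the interface text tells. Its arguments: {"type":"object","properties":{"series":{"type":"array","items":{"type":"object","properties":{"wx":{"type":"number"},"wy":{"type":"number"},"wz":{"type":"number"},"x":{"type":"number"},"y":{"type":"number"},"z":{"type":"number"},"jaw":{"type":"number"}}}},"grip_force":{"type":"number"}},"required":["series"]}

```bash
mkdir -p pics
cat > h.py <<'E'
import numpy as np, cv2
from station import bot, optics
from scipy.spatial.transform import Rotation as Ro
def ray(p,loc):
    K=p["camera_matrix"]; r,c=loc; u=np.array([(c-K[0,2])/K[0,0],(r-K[1,2])/K[1,1],1.])
    R=np.array(p["R"]);t=np.array(p["t"]); return -R.T@t, R.T@u
def plane(p,loc,z):
    o,d=ray(p,loc); return o+d*(z-o[2])/d[2]
Z=dict(jar_red_mid=30,jar_blue_mid=26,weight_mid=21,vial_mid=26.5,tray_blue=0,tray_wood=0,tray_white=0,timer=0,tape=0)
E
python3 - <<'E'
from h import *
o=bot.get_obs(); print(o["clock"],o["ee_pos"],o["eef_rot"],o["width"],bot.tip_reach)
ims=[]
for c in ("scene","side"):
    p=optics.camera(c); im=cv2.cvtColor(p["image"],cv2.COLOR_RGB2BGR)
    print(c,(-np.array(p["R"]).T@p["t"]).round())
    for n,z in Z.items():
        for d in optics.spot_point(p,n)[:2]:
            print(n,round(d["conf"],2),np.round(d["location"]),plane(p,d["location"],z).round(1)[:2])
    cv2.imwrite(f"pics/{c}0.png",im)
E
```

```text
0.0 [6.74587906e+02 1.29355656e-02 2.38446229e+02] [-2.22056523e+00 -2.22080184e+00  1.92568630e-03] 85.52907318702245 8.0
scene [ 143. -872.  634.]
jar_red_mid 0.54 [164. 266.] [455.  252.4]
jar_blue_mid 0.4 [151. 266.] [484.5 353.1]
jar_blue_mid 0.23 [232. 322.] [ 476.8 -165.1]
weight_mid 0.51 [252. 356.] [ 526.  -261.4]
vial_mid 0.67 [240. 388.] [ 622.9 -258.3]
vial_mid 0.66 [255. 325.] [ 447.3 -250.7]
tray_blue 0.62 [210. 305.] [490.3 -15.5]
tray_wood 0.57 [185. 292.] [502.1 132.5]
tray_wood 0.45 [250. 356.] [ 543.6 -233.9]
tray_white 0.62 [230. 320.] [ 491.2 -124.4]
timer 0.66 [299. 356.] [ 463.5 -380.7]
tape 0.62 [237. 387.] [ 645.6 -220.3]
side [ 535. 1181.  782.]
jar_red_mid 0.92 [254. 351.] [451.7 263.3]
jar_red_mid 0.35 [229. 334.] [490.7 159.7]
jar_blue_mid 0.62 [280. 338.] [489.1 355. ]
weight_mid 0.54 [157. 318.] [ 530.2 -271.7]
vial_mid 0.64 [158. 339.] [ 456.9 -254.7]
tray_blue 0.89 [202. 335.] [481.6 -18.4]
tray_wood 0.8 [232. 337.] [480.5 133.5]
tray_white 0.79 [182. 328.] [ 496.7 -137.2]
tray_white 0.44 [154. 343.] [ 440.7 -332.3]
timer 0.43 [148. 340.] [ 447.6 -381.1]
tape 0.51 [169. 284.] [ 643.9 -224.3]
```

View pics/scene0.png

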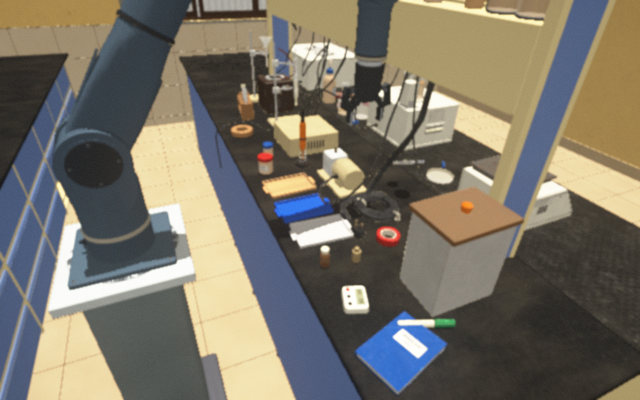

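View pics/side0.png

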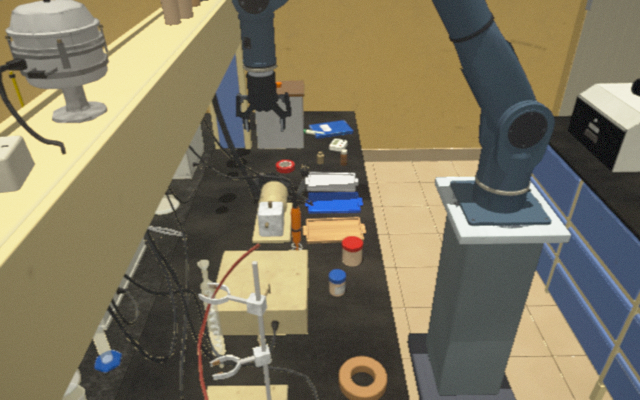

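The scene view shows the red jar (164,266) and blue jar (151,266) to the left of the trays. The trays run wood, blue, white from left to right, with the vial (255,325) and weight (252,356) to the right. The side view agrees. I'll go above the jars and look with the wrist camera.

Emit:
drive_tool([
  {"x": 1.5,"y": -1},
  {"x": 3,"y": -2,"z": 0.3},
  {"x": 3,"y": -2,"z": 0.3},
  {"x": 3,"y": -2,"z": 0.3},
  {"x": 3,"y": -2,"z": 0.3},
  {"x": 3,"y": -2,"z": 0.3},
  {"x": 3,"y": -2,"z": 0.3},
  {"x": 3,"y": -2,"z": 0.3},
  {"x": 3,"y": -2,"z": 0.3},
  {"x": 3,"y": -2,"z": 0.3},
  {"x": 1.5,"y": -1},
  {},
  {},
], grip_force=30)

```text
invalid input at $.series[0]: expected keys wx, wy, wz, x, y, z, jaw
```

```bash
cat >> h.py <<'E'
def ray(p,loc):
    K=np.array(p["camera_matrix"]); r,c=loc; u=np.array([(c-K[0,2])/K[0,0],(r-K[1,2])/K[1,1],1.])
    if p.get("fish"):
        th=np.hypot(u[0],u[1]); u=np.array([u[0]/th*np.sin(th),u[1]/th*np.sin(th),np.cos(th)]) if th>0 else u
    R=np.array(p["R"]);t=np.array(p["t"]); return -R.T@t, R.T@u
def wrist(names,save=None):
    p=optics.camera("wrist"); q=dict(p,fish=1); o=bot.get_obs()
    M=Ro.from_rotvec(o["eef_rot"]).as_matrix()
    print("t",round(o["clock"],2),"tcp",np.round(o["ee_pos"],1),"toolx",M[:,0].round(2),"cam",(-np.array(p["R"]).T@p["t"]).round(),"w",round(o["width"],1),"gf",round(o["grip_force"],1))
    for n in names:
        for d in optics.spot_point(p,n)[:2]:
            w=plane(q,d["location"],Z[n]); 
            print(n,round(d["conf"],2),np.round(d["location"]),w.round(1)[:2],"tool cm",(M.T@(w-o["ee_pos"])/10).round(2))
    if save: cv2.imwrite(f"pics/{save}.png",cv2.cvtColor(p["image"],cv2.COLOR_RGB2BGR))
    return q
E
python3 -c '
from h import *
wrist(["jar_red_mid","jar_blue_mid","tray_wood","tray_blue"],"w1")'
```

```text
t 1.05 tcp [675.   -0.  239.3] toolx [ 0.  1. -0.] cam [676.  64. 376.] w 85.3 gf 0.0
jar_red_mid 0.26 [258. 197.] [ 501.4 -117.3] tool cm [-11.72 -17.36  20.93]
tray_wood 0.95 [ 68. 184.] [490.3 130.5] tool cm [ 13.06 -18.48  23.93]
```

View pics/w1.png

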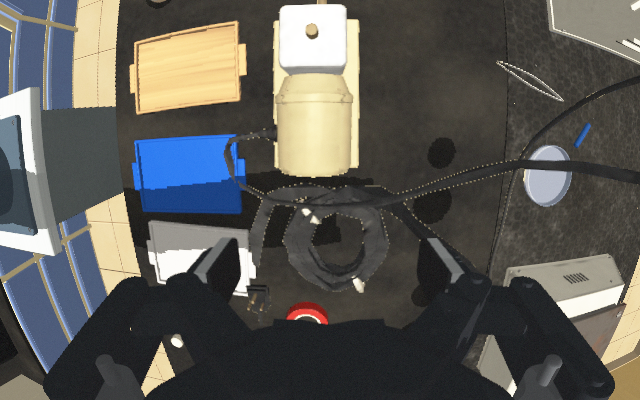

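The wrist image shows the wooden tray (68,184), the blue tray (174,189) with a cable over its far edge, and the white tray (255,205). A pump stands beyond the wooden tray. Every row needs all the keys, so I'll resend the move.

Emit:
drive_tool([
  {"wx": 0,"wy": 0,"wz": 0,"jaw": 0,"x": 1.5,"y": -1,"z": 0},
  {"wx": 0,"wy": 0,"wz": 0,"jaw": 0,"x": 3,"y": -2.2,"z": 0},
  {"wx": 0,"wy": 0,"wz": 0,"jaw": 0,"x": 3,"y": -2.2,"z": 0},
  {"wx": 0,"wy": 0,"wz": 0,"jaw": 0,"x": 3,"y": -2.2,"z": 0},
  {"wx": 0,"wy": 0,"wz": 0,"jaw": 0,"x": 3,"y": -2.2,"z": 0},
  {"wx": 0,"wy": 0,"wz": 0,"jaw": 0,"x": 3,"y": -2.2,"z": 0},
  {"wx": 0,"wy": 0,"wz": 0,"jaw": 0,"x": 3,"y": -2.2,"z": 0},
  {"wx": 0,"wy": 0,"wz": 0,"jaw": 0,"x": 3,"y": -2.2,"z": 0.5},
  {"wx": 0,"wy": 0,"wz": 0,"jaw": 0,"x": 2,"y": -2.2,"z": 1},
  {"wx": 0,"wy": 0,"wz": 0,"jaw": 0,"x": 1,"y": -2.2,"z": 1},
  {"wx": 0,"wy": 0,"wz": 0,"jaw": 0,"x": 0.5,"y": -1.5,"z": 1},
  {"wx": 0,"wy": 0,"wz": 0,"jaw": 0,"x": 0,"y": 0,"z": 0},
  {"wx": 0,"wy": 0,"wz": 0,"jaw": 0,"x": 0,"y": 0,"z": 0},
], grip_force=30)

```text
clock: 2.88
ee_pos: [452.4, 260.1, 204.8]
eef_rot: [2.221, 2.221, 0.001]
wrist_force: [0.4, -0.8, -0.0]
width: 85.5
grip_force: 0.0
```

```bash
python3 -c '
from h import *
wrist(["jar_red_mid","jar_blue_mid","tray_wood","tray_blue"],"w2")'
```

```text
t 2.92 tcp [452.7 260.  204.8] toolx [0. 1. 0.] cam [454. 324. 341.] w 85.5 gf 0.0
jar_red_mid 0.76 [185. 324.] [448.8 250. ] tool cm [-1.01 -0.41 17.48]
jar_blue_mid 0.6 [ 77. 368.] [493.7 361. ] tool cm [10.1   4.07 17.89]
tray_wood 0.72 [276. 359.] [492.  125.3] tool cm [-13.47   3.91  20.48]
```

View pics/w2.png

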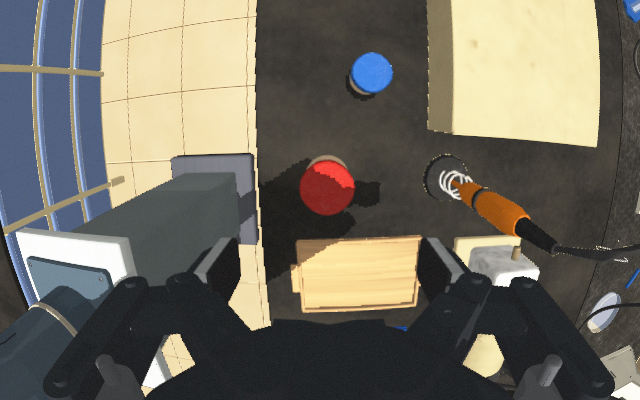

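Red lid at (188,327), blue lid at (74,371), and a soldering iron on its stand at about (180,450). I'll refine the lid centres by colour.

```bash
cat >> h.py <<'E'
def lid(q,hue,z,box):
    h=cv2.cvtColor(q["image"],cv2.COLOR_RGB2HSV); r0,r1,c0,c1=box
    m=((np.abs((h[...,0].astype(int)-hue+90)%180-90)<12)&(h[...,1]>120)&(h[...,2]>60)).astype(np.uint8)
    k=np.zeros_like(m);k[r0:r1,c0:c1]=m[r0:r1,c0:c1]
    pts=cv2.findNonZero(k); (c,r),rad=cv2.minEnclosingCircle(pts); mm=cv2.moments(k,True)
    for loc in ((r,c),(mm["m01"]/mm["m00"],mm["m10"]/mm["m00"])): print("lid",np.round(loc,1),rad,plane(q,loc,z).round(1))
E
python3 -c '
from h import *
q=wrist([])
lid(q,0,57,(150,225,290,370)); lid(q,107,49,(40,105,335,400))'
```

```text
t 3.17 tcp [452.4 259.8 204.4] toolx [0. 1. 0.] cam [454. 324. 341.] w 85.1 gf 0.0
lid [187.1 326.7] 28.31660270690918 [452.1 254.1  57. ]
lid [186.9 326.5] 28.31660270690918 [451.9 254.3  57. ]
lid [ 72.5 371.2] 21.18893051147461 [493.6 362.5  49. ]
lid [ 71.8 371.4] 21.18893051147461 [493.8 363.2  49. ]
```

Emit:
drive_tool([
  {"wx": 0,"wy": 0,"wz": 0,"jaw": 0,"x": -0.32,"y": 0,"z": 1.5},
  {"wx": 0,"wy": 0,"wz": 0,"jaw": 0,"x": -0.32,"y": -0.1,"z": 3},
  {"wx": 0,"wy": 0,"wz": 0,"jaw": 0,"x": 0,"y": 0,"z": 3},
  {"wx": 0,"wy": 0,"wz": 0,"jaw": 0,"x": 0,"y": 0,"z": 3},
  {"wx": 0,"wy": 0,"wz": 0,"jaw": 0,"x": 0,"y": 0,"z": 3},
  {"wx": 0,"wy": 0,"wz": 0,"jaw": 0,"x": 0,"y": 0,"z": 3},
  {"wx": 0,"wy": 0,"wz": 0,"jaw": 0,"x": 0,"y": 0,"z": 1.5},
  {"wx": 0,"wy": 0,"wz": 0,"jaw": 0,"x": 0,"y": 0,"z": 0.9},
  {"wx": 0,"wy": 0,"wz": 0,"jaw": 0,"x": 0,"y": 0,"z": 0},
  {"wx": 0,"wy": 0,"wz": 0,"jaw": 200,"x": 0,"y": 0,"z": 0},
  {"wx": 0,"wy": 0,"wz": 0,"jaw": 200,"x": 0,"y": 0,"z": 0},
  {"wx": 0,"wy": 0,"wz": 0,"jaw": 200,"x": 0,"y": 0,"z": 0},
  {"wx": 0,"wy": 0,"wz": 0,"jaw": 200,"x": 0,"y": 0,"z": 0},
  {"wx": 0,"wy": 0,"wz": 0,"jaw": 200,"x": 0,"y": 0,"z": 0},
  {"wx": 0,"wy": 0,"wz": 0,"jaw": 200,"x": 0,"y": 0,"z": 0},
], grip_force=30)

```text
clock: 5.05
ee_pos: [451.1, 253.9, 16.1]
eef_rot: [2.221, 2.222, 0.002]
wrist_force: [-1.2, 0.5, 5.4]
width: 47.3
grip_force: 39.5
```

```bash
cat >> h.py <<'E'
def atpose(q,cam): # same orientation, other camera position
    return dict(q,t=-np.array(q["R"])@np.array(cam))
E
python3 -c '
from h import *
q=wrist([]); o=bot.get_obs(); cam=-np.array(q["R"]).T@q["t"]
q0=atpose(q,cam-np.array(o["ee_pos"])+[675,0,239.3])
for n,P in dict(blue=[(143,134),(212,142),(134,237),(213,242)],white=[(222,152),(281,157),(229,250),(293,253)],wood=[(45,134),(114,138),(21,237),(96,240)]).items():
    w=np.array([plane(q0,p,9) for p in P])[:,:2]; print(n,w.round(0).tolist(),w.mean(0).round(1))
'
```

```text
t 5.1 tcp [451.1 253.9  16.1] toolx [-0.  1.  0.] cam [452. 318. 152.] w 47.2 gf 39.5
blue [[411.0, 37.0], [410.0, -61.0], [565.0, 41.0], [565.0, -60.0]] [488.1 -10.7]
white [[425.0, -76.0], [411.0, -174.0], [574.0, -82.0], [569.0, -181.0]] [ 494.9 -128. ]
wood [[415.0, 173.0], [421.0, 76.0], [566.0, 182.0], [570.0, 87.0]] [493.  129.5]
```

Emit:
drive_tool([
  {"wx": 0,"wy": 0,"wz": 0,"jaw": 200,"x": 0,"y": 0,"z": -1.5},
  {"wx": 0,"wy": 0,"wz": 0,"jaw": 200,"x": 0,"y": 0,"z": -3},
  {"wx": 0,"wy": 0,"wz": 0,"jaw": 200,"x": -1,"y": 0,"z": -3},
  {"wx": 0,"wy": 0,"wz": 0,"jaw": 200,"x": -2.5,"y": 0,"z": -2.5},
  {"wx": 0,"wy": 0,"wz": 0,"jaw": 200,"x": -3.5,"y": 0.1,"z": 0},
  {"wx": 0,"wy": 0,"wz": 0,"jaw": 200,"x": -3.5,"y": 0,"z": 0},
  {"wx": 0,"wy": 0,"wz": 0,"jaw": 200,"x": -3.5,"y": 0,"z": 0},
  {"wx": 0,"wy": 0,"wz": 0,"jaw": 200,"x": -3.5,"y": 0,"z": 0},
  {"wx": 0,"wy": 0,"wz": 0,"jaw": 200,"x": -3.5,"y": 0,"z": 0},
  {"wx": 0,"wy": 0,"wz": 0,"jaw": 200,"x": -3.5,"y": 0,"z": 0},
  {"wx": 0,"wy": 0,"wz": 0,"jaw": 200,"x": -2.5,"y": 0,"z": 0},
  {"wx": 0,"wy": 0,"wz": 0,"jaw": 200,"x": -1,"y": 0,"z": 0},
  {"wx": 0,"wy": 0,"wz": 0,"jaw": 200,"x": 0,"y": 0,"z": 2},
  {"wx": 0,"wy": 0,"wz": 0,"jaw": 200,"x": 0,"y": 0,"z": 2.5},
  {"wx": 0,"wy": 0,"wz": 0,"jaw": 200,"x": 0,"y": 0,"z": 2.5},
  {"wx": 0,"wy": 0,"wz": 0,"jaw": 200,"x": 0,"y": 0,"z": 1},
  {"wx": 0,"wy": 0,"wz": 0,"jaw": 200,"x": 0,"y": 0,"z": 0},
  {"wx": 0,"wy": 0,"wz": 0,"jaw": 200,"x": 0,"y": 0,"z": 0},
], grip_force=30)

```text
clock: 7.35
ee_pos: [452.5, -26.2, 36.0]
eef_rot: [2.221, 2.221, 0.001]
wrist_force: [0.5, -0.7, -0.2]
width: 47.6
grip_force: 43.4
```

```bash
python3 -c '
from h import *
wrist([],"w3"); p=optics.camera("side"); cv2.imwrite("pics/s3.png",cv2.resize(cv2.cvtColor(p["image"],4)[130:280,230:400],None,fx=4,fy=4))'
```

```text
t 7.4 tcp [452.5 -26.3  36.1] toolx [-0.  1.  0.] cam [454.  38. 172.] w 47.4 gf 43.4
```

View pics/w3.png

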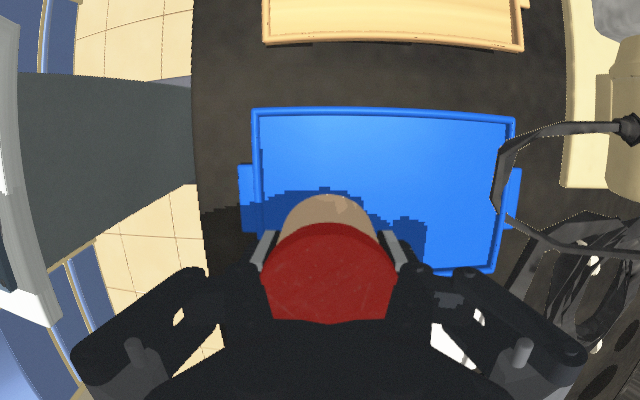

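View pics/s3.png

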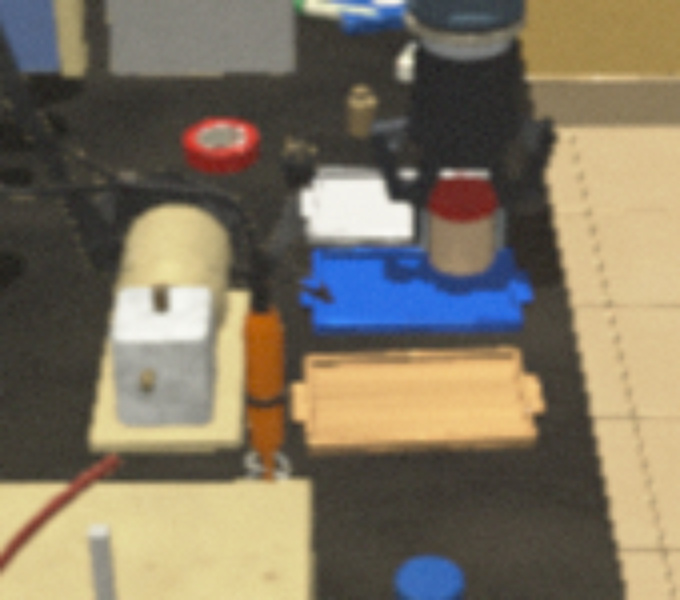

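The jar is held level over the blue tray. The tray corners show at (108,252), (118,515) and (272,494), and the cable lies over its right edge. I'll check the tray's geometry from those corners.

```bash
python3 -c '
from h import *
q=wrist([])
w=np.array([plane(q,p,9) for p in [(108,252),(118,515),(272,494),(215,253)]])[:,:2];print(w.round(0).tolist())
'
```

```text
t 7.5 tcp [452.5 -26.4  36. ] toolx [0. 1. 0.] cam [454.  38. 172.] w 47.6 gf 43.4
[[413.0, 41.0], [564.0, 40.0], [565.0, -61.0], [411.0, -19.0]]
```

Emit:
drive_tool([
  {"wx": 0,"wy": 0,"wz": 0,"jaw": 200,"x": 0,"y": 0,"z": 1},
  {"wx": 0,"wy": 0,"wz": 0,"jaw": 200,"x": 0,"y": 0,"z": 0.45},
  {"wx": 0,"wy": 0,"wz": 0,"jaw": 200,"x": 0,"y": 0,"z": 0.2},
  {"wx": 0,"wy": 0,"wz": 0,"jaw": 200,"x": 0,"y": 0,"z": 0},
  {"wx": 0,"wy": 0,"wz": 0,"jaw": 200,"x": 0,"y": 0,"z": 0},
  {"wx": 0,"wy": 0,"wz": 0,"jaw": 200,"x": 0,"y": 0,"z": 0},
], grip_force=30)

```text
clock: 8.25
ee_pos: [451.6, -26.5, 18.7]
eef_rot: [-2.221, -2.221, 0.001]
wrist_force: [-1.5, -0.7, 1.5]
width: 46.7
grip_force: 38.1
```

Emit:
drive_tool([
  {"wx": 0,"wy": 0,"wz": 0,"jaw": 70,"x": 0,"y": 0,"z": 0},
  {"wx": 0,"wy": 0,"wz": 0,"jaw": 70,"x": 0,"y": 0,"z": 0},
  {"wx": 0,"wy": 0,"wz": 0,"jaw": 70,"x": 0,"y": 0,"z": 0},
  {"wx": 0,"wy": 0,"wz": 0,"jaw": 70,"x": 0,"y": 0,"z": -2},
  {"wx": 0,"wy": 0,"wz": 0,"jaw": 70,"x": 0,"y": 0,"z": -3.5},
  {"wx": 0,"wy": 0,"wz": 0,"jaw": 70,"x": 0,"y": 0,"z": -4},
  {"wx": 0,"wy": 0,"wz": 0,"jaw": 70,"x": 1.5,"y": 0,"z": -2.5},
  {"wx": 0,"wy": 0,"wz": 0,"jaw": 70,"x": 3.5,"y": 0,"z": 0},
  {"wx": 0,"wy": 0,"wz": 0,"jaw": 70,"x": 4,"y": 0,"z": 0},
  {"wx": 0,"wy": 0,"wz": 0,"jaw": 70,"x": 4,"y": 0,"z": 0},
  {"wx": 0,"wy": 0,"wz": 0,"jaw": 70,"x": 4,"y": 0,"z": 0},
  {"wx": 0,"wy": 0,"wz": 0,"jaw": 70,"x": 4,"y": 0,"z": 0},
  {"wx": 0,"wy": 0,"wz": 0,"jaw": 70,"x": 4,"y": 0,"z": 0},
  {"wx": 0,"wy": 0,"wz": 0,"jaw": 70,"x": 4,"y": 0,"z": 0},
  {"wx": 0,"wy": 0,"wz": 0,"jaw": 70,"x": 4,"y": 0.6,"z": 0},
  {"wx": 0,"wy": 0,"wz": 0,"jaw": 70,"x": 3.5,"y": 1.5,"z": 0},
  {"wx": 0,"wy": 0,"wz": 0,"jaw": 70,"x": 2.3,"y": 1.5,"z": 0},
  {"wx": 0,"wy": 0,"wz": 0,"jaw": 70,"x": 0,"y": 0.6,"z": 0},
  {"wx": 0,"wy": 0,"wz": 0,"jaw": 70,"x": 0,"y": 0,"z": 0},
  {"wx": 0,"wy": 0,"wz": 0,"jaw": 70,"x": 0,"y": 0,"z": 0},
], grip_force=30)

```text
clock: 10.75
ee_pos: [493.7, 360.4, 138.8]
eef_rot: [2.222, 2.22, -0.001]
wrist_force: [-0.2, 0.4, -0.8]
width: 61.9
grip_force: 0.0
```

```bash
python3 -c '
from h import *
q=wrist(["jar_blue_mid"],"w4"); lid(q,107,50,(100,300,230,420))
p=optics.camera("side"); cv2.imwrite("pics/s4.png",cv2.resize(cv2.cvtColor(p["image"],4)[130:330,230:400],None,fx=3,fy=3))'
```

```text
t 10.8 tcp [493.7 360.6 138.9] toolx [ 0.  1. -0.] cam [495. 425. 275.] w 62.0 gf 0.0
lid [194.2 327. ] 26.240455627441406 [493.8 363.6  50. ]
lid [194.3 327.1] 26.240455627441406 [493.8 363.6  50. ]
```

View pics/w4.png

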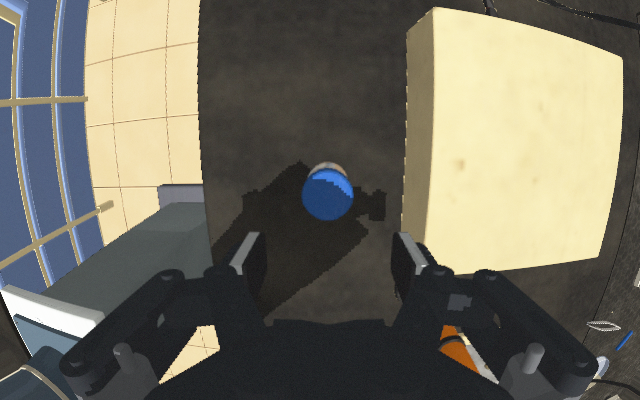

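View pics/s4.png

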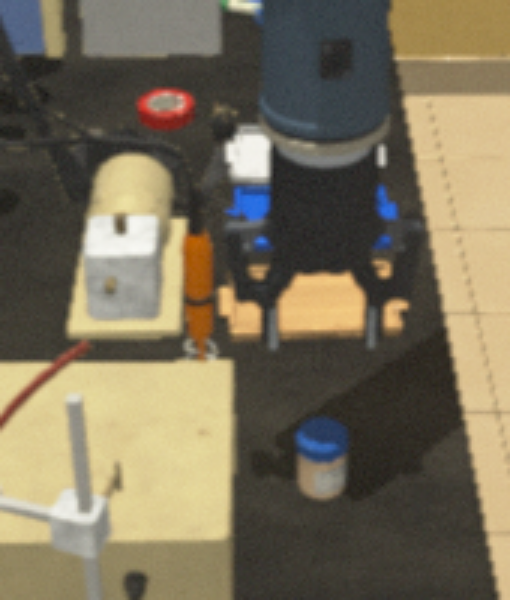

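The blue jar is centred under the gripper at (194,327), with the box clear to the right.

Emit:
drive_tool([
  {"wx": 0,"wy": 0,"wz": 0,"jaw": 70,"x": 0.2,"y": 0,"z": 1.5},
  {"wx": 0,"wy": 0,"wz": 0,"jaw": 70,"x": 0.05,"y": 0,"z": 3},
  {"wx": 0,"wy": 0,"wz": 0,"jaw": 70,"x": 0,"y": 0,"z": 3},
  {"wx": 0,"wy": 0,"wz": 0,"jaw": 70,"x": 0,"y": 0,"z": 3},
  {"wx": 0,"wy": 0,"wz": 0,"jaw": 70,"x": 0,"y": 0,"z": 1.3},
  {"wx": 0,"wy": 0,"wz": 0,"jaw": 70,"x": 0,"y": 0,"z": 0.6},
  {"wx": 0,"wy": 0,"wz": 0,"jaw": 70,"x": 0,"y": 0,"z": 0},
  {"wx": 0,"wy": 0,"wz": 0,"jaw": 200,"x": 0,"y": 0,"z": 0},
  {"wx": 0,"wy": 0,"wz": 0,"jaw": 200,"x": 0,"y": 0,"z": 0},
  {"wx": 0,"wy": 0,"wz": 0,"jaw": 200,"x": 0,"y": 0,"z": 0},
  {"wx": 0,"wy": 0,"wz": 0,"jaw": 200,"x": 0,"y": 0,"z": 0},
  {"wx": 0,"wy": 0,"wz": 0,"jaw": 200,"x": 0,"y": 0,"z": 0},
], grip_force=30)

```text
clock: 12.4
ee_pos: [494.4, 364.5, 15.8]
eef_rot: [2.221, 2.221, 0.002]
wrist_force: [-0.8, -0.4, 6.2]
width: 36.9
grip_force: 29.4
```

Emit:
drive_tool([
  {"wx": 0,"wy": 0,"wz": 0,"jaw": 200,"x": 0,"y": 0,"z": -1.5},
  {"wx": 0,"wy": 0,"wz": 0,"jaw": 200,"x": 0,"y": 0,"z": -3},
  {"wx": 0,"wy": 0,"wz": 0,"jaw": 200,"x": 0,"y": -1.5,"z": -3.5},
  {"wx": 0,"wy": 0,"wz": 0,"jaw": 200,"x": -1,"y": -1.5,"z": -3},
  {"wx": 0,"wy": 0,"wz": 0,"jaw": 200,"x": -2.5,"y": -1,"z": -1},
  {"wx": 0,"wy": 0,"wz": 0,"jaw": 200,"x": -4,"y": 0,"z": 0},
  {"wx": 0,"wy": 0,"wz": 0,"jaw": 200,"x": -4,"y": 0,"z": 0},
  {"wx": 0,"wy": 0,"wz": 0,"jaw": 200,"x": -4,"y": 0,"z": 0},
  {"wx": 0,"wy": 0,"wz": 0,"jaw": 200,"x": -4,"y": 0,"z": 0},
  {"wx": 0,"wy": 0,"wz": 0,"jaw": 200,"x": -4,"y": 0,"z": 0},
  {"wx": 0,"wy": 0,"wz": 0,"jaw": 200,"x": -4,"y": 0,"z": 0},
  {"wx": 0,"wy": 0,"wz": 0,"jaw": 200,"x": -4,"y": 1.4,"z": 0},
  {"wx": 0,"wy": 0,"wz": 0,"jaw": 200,"x": -2.5,"y": 2,"z": 0},
  {"wx": 0,"wy": 0,"wz": 0,"jaw": 200,"x": -1.2,"y": 2,"z": 0},
  {"wx": 0,"wy": 0,"wz": 0,"jaw": 200,"x": 0,"y": 0,"z": 2},
  {"wx": 0,"wy": 0,"wz": 0,"jaw": 200,"x": 0,"y": 0,"z": 3},
  {"wx": 0,"wy": 0,"wz": 0,"jaw": 200,"x": 0,"y": 0,"z": 3},
  {"wx": 0,"wy": 0,"wz": 0,"jaw": 200,"x": 0,"y": 0,"z": 1.5},
  {"wx": 0,"wy": 0,"wz": 0,"jaw": 200,"x": 0,"y": 0,"z": 0},
  {"wx": 0,"wy": 0,"wz": 0,"jaw": 200,"x": 0,"y": 0,"z": 0},
], grip_force=30)

```text
clock: 14.9
ee_pos: [508.6, 12.1, 40.8]
eef_rot: [2.221, 2.221, 0.002]
wrist_force: [-0.0, -0.5, -0.6]
width: 37.5
grip_force: 30.2
```

```bash
python3 -c '
from h import *
wrist([],"w5"); p=optics.camera("side"); a=cv2.resize(cv2.cvtColor(p["image"],4)[150:250,290:390],None,fx=4,fy=4)
cv2.imwrite("pics/s5.png",np.hstack([a,cv2.resize(cv2.imread("pics/w5.png"),(400,400))]))'
```

```text
t 14.95 tcp [508.7  12.2  40.8] toolx [0. 1. 0.] cam [510.  76. 177.] w 37.0 gf 30.2
```

View pics/s5.png

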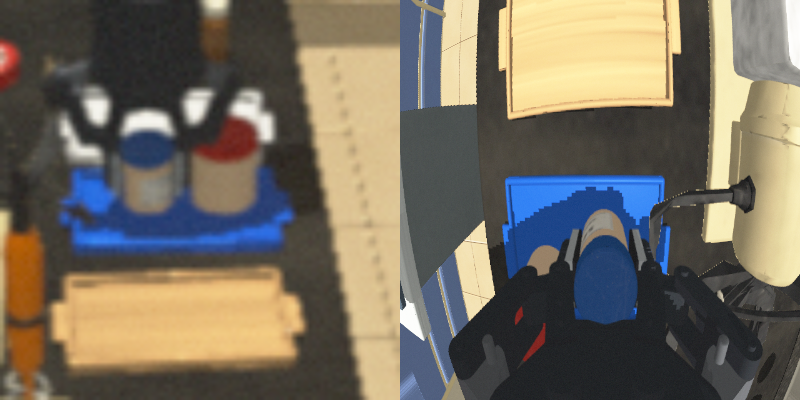

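The red jar is standing in the blue tray and the blue jar is held beside it. I'll turn the gripper slightly, so its left finger stays away from the red lid, and then lower.

Emit:
drive_tool([
  {"wx": 0,"wy": 0,"wz": 0,"jaw": 200,"x": 0.2,"y": 0.1,"z": 0},
  {"wx": 0,"wy": 0,"wz": 0.18,"jaw": 200,"x": 0,"y": 0,"z": 0},
  {"wx": 0,"wy": 0,"wz": 0.18,"jaw": 200,"x": 0,"y": 0,"z": 0},
  {"wx": 0,"wy": 0,"wz": 0,"jaw": 200,"x": 0,"y": 0,"z": 0.6},
  {"wx": 0,"wy": 0,"wz": 0,"jaw": 200,"x": 0,"y": 0,"z": 0.8},
  {"wx": 0,"wy": 0,"wz": 0,"jaw": 200,"x": 0,"y": 0,"z": 0.6},
  {"wx": 0,"wy": 0,"wz": 0,"jaw": 200,"x": 0,"y": 0,"z": 0.2},
  {"wx": 0,"wy": 0,"wz": 0,"jaw": 200,"x": 0,"y": 0,"z": 0},
  {"wx": 0,"wy": 0,"wz": 0,"jaw": 200,"x": 0,"y": 0,"z": 0},
], grip_force=30)

```text
clock: 16.12
ee_pos: [508.6, 14.2, 18.3]
eef_rot: [-2.581, -1.789, 0.0]
wrist_force: [-4.5, 1.5, 15.6]
width: 36.8
grip_force: 28.0
```

Emit:
drive_tool([
  {"wx": 0,"wy": 0,"wz": 0,"jaw": 115,"x": 0,"y": 0,"z": 0},
  {"wx": 0,"wy": 0,"wz": 0,"jaw": 115,"x": 0,"y": 0,"z": 0},
  {"wx": 0,"wy": 0,"wz": 0,"jaw": 115,"x": 0,"y": 0,"z": 0},
  {"wx": 0,"wy": 0,"wz": 0,"jaw": 115,"x": 0,"y": 0,"z": -1.5},
  {"wx": 0,"wy": 0,"wz": 0,"jaw": 115,"x": 0,"y": 0,"z": -3.5},
  {"wx": 0,"wy": 0,"wz": 0,"jaw": 115,"x": 0,"y": 0,"z": -4},
  {"wx": 0,"wy": 0,"wz": -0.18,"jaw": 115,"x": 0,"y": 0,"z": -3},
  {"wx": 0,"wy": 0,"wz": -0.18,"jaw": 115,"x": 0,"y": 0,"z": -2},
  {"wx": 0,"wy": 0,"wz": 0,"jaw": 115,"x": -2.5,"y": 0,"z": 0},
  {"wx": 0,"wy": 0,"wz": 0,"jaw": 115,"x": -4,"y": 0,"z": 0},
  {"wx": 0,"wy": 0,"wz": 0,"jaw": 115,"x": -4,"y": 0,"z": 0},
  {"wx": 0,"wy": 0,"wz": 0,"jaw": 115,"x": -4,"y": 0,"z": 0},
  {"wx": 0,"wy": 0,"wz": 0,"jaw": 115,"x": -4,"y": 0,"z": 0},
  {"wx": 0,"wy": 0,"wz": 0,"jaw": 115,"x": -4,"y": 0,"z": 0},
  {"wx": 0,"wy": 0,"wz": 0,"jaw": 115,"x": -2.7,"y": 0,"z": 0},
  {"wx": 0,"wy": 0,"wz": 0,"jaw": 115,"x": -1.2,"y": 0,"z": 0},
  {"wx": 0,"wy": 0,"wz": 0,"jaw": 115,"x": 0,"y": 0,"z": 0},
  {"wx": 0,"wy": 0,"wz": 0,"jaw": 115,"x": 0,"y": 0,"z": 0},
], grip_force=30)

```text
clock: 18.38
ee_pos: [509.2, -248.3, 158.0]
eef_rot: [-2.219, -2.223, -0.001]
wrist_force: [0.1, -0.4, -0.1]
width: 46.9
grip_force: 0.0
```

```bash
python3 -c '
from h import *
q=wrist(["weight_mid","vial_mid","tray_white","timer"],"w6"); p=optics.camera("side"); a=cv2.resize(cv2.cvtColor(p["image"],4)[140:240,290:370],None,fx=2,fy=2)
b=cv2.imread("pics/w6.png"); b[:200,640-160:]=a; cv2.imwrite("pics/w6c.png",b)'
```

```text
t 18.43 tcp [ 509.3 -248.3  158. ] toolx [-0.  1.  0.] cam [ 510. -184.  294.] w 47.3 gf 0.0
weight_mid 0.83 [203. 341.] [ 521.8 -266.3] tool cm [-1.81  1.24 13.7 ]
vial_mid 0.81 [189. 258.] [ 446.6 -251.9] tool cm [-0.36 -6.27 13.15]
tray_white 0.58 [ 58. 305.] [ 488.4 -131.2] tool cm [11.71 -2.07 15.8 ]
timer 0.73 [159. 462.] [ 646.4 -226.4] tool cm [ 2.16 13.71 15.8 ]
timer 0.66 [303. 280.] [ 455.3 -392.7] tool cm [-14.44  -5.43  15.79]
```

View pics/w6c.png

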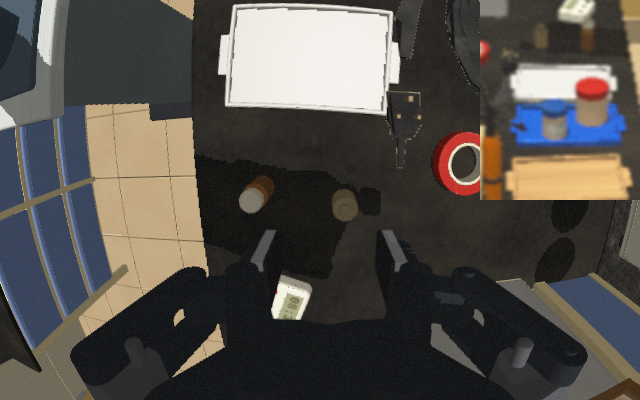

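Both jars are standing in the blue tray. The weight is at (207,344), the vial cap at (201,252), the timer is behind the gripper, and the white tray is at (58,305).

```bash
python3 -c '
from h import *
q=wrist([])
for n,p,z in [("cap",(201,251),53),("knob",(210,345),42),("wt base",(196,340),0)]: print(n,plane(q,p,z).round(1))
w=np.array([plane(q,p,9) for p in [(4,233),(12,392),(104,226),(113,386)]])[:,:2];print(w.round(0).tolist(),w.mean(0))
'
```

```text
t 18.73 tcp [ 509.1 -249.5  157.8] toolx [-0.  1.  0.] cam [ 510. -185.  294.] w 47.1 gf 0.0
cap [ 446.1 -256.3   53. ]
knob [ 524.5 -267.3   42. ]
wt base [ 521.7 -266.5    0. ]
[[419.0, -75.0], [569.0, -87.0], [414.0, -174.0], [563.0, -185.0]] [ 491.327857   -130.24480502]
```

Emit:
drive_tool([
  {"wx": 0,"wy": 0,"wz": 0,"jaw": 115,"x": -1,"y": 0.8,"z": 1.5},
  {"wx": 0,"wy": 0,"wz": 0,"jaw": 115,"x": -0.75,"y": 0.6,"z": 3},
  {"wx": 0,"wy": 0,"wz": 0,"jaw": 115,"x": 0,"y": 0,"z": 3},
  {"wx": 0,"wy": 0,"wz": 0,"jaw": 115,"x": 0,"y": 0,"z": 3},
  {"wx": 0,"wy": 0,"wz": 0,"jaw": 115,"x": 0,"y": 0,"z": 2.5},
  {"wx": 0,"wy": 0,"wz": 0,"jaw": 115,"x": 0,"y": 0,"z": 1.2},
  {"wx": 0,"wy": 0,"wz": 0,"jaw": 115,"x": 0,"y": 0,"z": 0.5},
  {"wx": 0,"wy": 0,"wz": 0,"jaw": 115,"x": 0,"y": 0,"z": 0},
  {"wx": 0,"wy": 0,"wz": 0,"jaw": 230,"x": 0,"y": 0,"z": 0},
  {"wx": 0,"wy": 0,"wz": 0,"jaw": 230,"x": 0,"y": 0,"z": 0},
  {"wx": 0,"wy": 0,"wz": 0,"jaw": 230,"x": 0,"y": 0,"z": 0},
  {"wx": 0,"wy": 0,"wz": 0,"jaw": 230,"x": 0,"y": 0,"z": 0},
  {"wx": 0,"wy": 0,"wz": 0,"jaw": 230,"x": 0,"y": 0,"z": 0},
], grip_force=30)

```text
clock: 20.35
ee_pos: [523.5, -267.7, 11.7]
eef_rot: [2.22, 2.22, 0.001]
wrist_force: [-1.3, 0.6, 6.8]
width: 22.0
grip_force: 29.6
```

Emit:
drive_tool([
  {"wx": 0,"wy": 0,"wz": 0,"jaw": 230,"x": 0,"y": 0,"z": -2},
  {"wx": 0,"wy": 0,"wz": 0,"jaw": 230,"x": 0,"y": 0,"z": -4},
  {"wx": 0,"wy": 0,"wz": 0,"jaw": 230,"x": 0,"y": 0,"z": -4},
  {"wx": 0,"wy": 0,"wz": 0,"jaw": 230,"x": 2,"y": -0.5,"z": -3},
  {"wx": 0,"wy": 0,"wz": 0,"jaw": 230,"x": 4,"y": -0.5,"z": 0},
  {"wx": 0,"wy": 0,"wz": 0,"jaw": 230,"x": 4.5,"y": -0.5,"z": 0},
  {"wx": 0,"wy": 0,"wz": 0,"jaw": 230,"x": 4.5,"y": -0.5,"z": 0},
  {"wx": 0,"wy": 0,"wz": 0,"jaw": 230,"x": 4.5,"y": -0.5,"z": 0},
  {"wx": 0,"wy": 0,"wz": 0,"jaw": 230,"x": 4.5,"y": -0.5,"z": 0},
  {"wx": 0,"wy": 0,"wz": 0,"jaw": 230,"x": 4.5,"y": 0,"z": 0},
  {"wx": 0,"wy": 0,"wz": 0,"jaw": 230,"x": 4.5,"y": 0,"z": 0},
  {"wx": 0,"wy": 0,"wz": 0,"jaw": 230,"x": 4,"y": 0,"z": 0},
  {"wx": 0,"wy": 0,"wz": 0,"jaw": 230,"x": 2,"y": 0,"z": 0},
  {"wx": 0,"wy": 0,"wz": 0,"jaw": 230,"x": 0.8,"y": 0,"z": 0},
  {"wx": 0,"wy": 0,"wz": 0,"jaw": 230,"x": 0,"y": 0,"z": 2},
  {"wx": 0,"wy": 0,"wz": 0,"jaw": 230,"x": 0,"y": 0,"z": 3.5},
  {"wx": 0,"wy": 0,"wz": 0,"jaw": 230,"x": 0,"y": 0,"z": 3.5},
  {"wx": 0,"wy": 0,"wz": 0,"jaw": 230,"x": 0,"y": 0,"z": 1.5},
  {"wx": 0,"wy": 0,"wz": 0,"jaw": 230,"x": 0,"y": 0,"z": 0},
  {"wx": 0,"wy": 0,"wz": 0,"jaw": 230,"x": 0,"y": 0,"z": 0},
], grip_force=30)

```text
clock: 22.85
ee_pos: [493.7, 130.5, 36.8]
eef_rot: [2.221, 2.22, 0.002]
wrist_force: [0.5, 0.1, -1.0]
width: 22.2
grip_force: 29.6
```

```bash
python3 -c '
from h import *
wrist([],"w7")'
```

```text
t 22.9 tcp [493.8 130.6  36.9] toolx [0. 1. 0.] cam [495. 195. 173.] w 21.6 gf 29.6
```

View pics/w7.png

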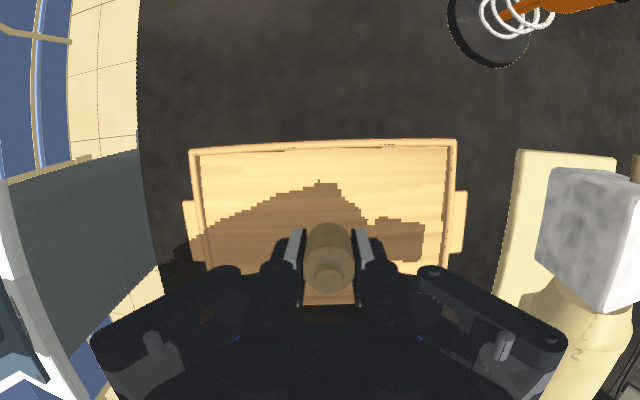

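The weight is centred over the wooden tray.

Emit:
drive_tool([
  {"wx": 0,"wy": 0,"wz": 0,"jaw": 230,"x": 0,"y": 0,"z": 0.7},
  {"wx": 0,"wy": 0,"wz": 0,"jaw": 230,"x": 0,"y": 0,"z": 0.8},
  {"wx": 0,"wy": 0,"wz": 0,"jaw": 230,"x": 0,"y": 0,"z": 0.4},
  {"wx": 0,"wy": 0,"wz": 0,"jaw": 230,"x": 0,"y": 0,"z": 0.25},
  {"wx": 0,"wy": 0,"wz": 0,"jaw": 230,"x": 0,"y": 0,"z": 0},
  {"wx": 0,"wy": 0,"wz": 0,"jaw": 230,"x": 0,"y": 0,"z": 0},
], grip_force=30)

```text
clock: 23.65
ee_pos: [492.8, 130.6, 14.7]
eef_rot: [-2.221, -2.221, 0.0]
wrist_force: [-2.2, -0.8, 8.6]
width: 21.6
grip_force: 30.5
```

Emit:
drive_tool([
  {"wx": 0,"wy": 0,"wz": 0,"jaw": 115,"x": 0,"y": 0,"z": 0},
  {"wx": 0,"wy": 0,"wz": 0,"jaw": 115,"x": 0,"y": 0,"z": 0},
  {"wx": 0,"wy": 0,"wz": 0,"jaw": 115,"x": 0,"y": 0,"z": 0},
  {"wx": 0,"wy": 0,"wz": 0,"jaw": 115,"x": 0,"y": 0,"z": -2},
  {"wx": 0,"wy": 0,"wz": 0,"jaw": 115,"x": 0,"y": 0,"z": -4},
  {"wx": 0,"wy": 0,"wz": 0,"jaw": 115,"x": 0,"y": 0,"z": -4},
  {"wx": 0,"wy": 0,"wz": 0,"jaw": 115,"x": -2,"y": -0.4,"z": -3},
  {"wx": 0,"wy": 0,"wz": 0,"jaw": 115,"x": -4,"y": -0.5,"z": 0},
  {"wx": 0,"wy": 0,"wz": 0,"jaw": 115,"x": -4.5,"y": -0.5,"z": 0},
  {"wx": 0,"wy": 0,"wz": 0,"jaw": 115,"x": -4.5,"y": -0.5,"z": 0},
  {"wx": 0,"wy": 0,"wz": 0,"jaw": 115,"x": -4.5,"y": -0.5,"z": 0},
  {"wx": 0,"wy": 0,"wz": 0,"jaw": 115,"x": -4.5,"y": -0.5,"z": 0},
  {"wx": 0,"wy": 0,"wz": 0,"jaw": 115,"x": -4.5,"y": -0.5,"z": 0},
  {"wx": 0,"wy": 0,"wz": 0,"jaw": 115,"x": -4.5,"y": -0.5,"z": 0},
  {"wx": 0,"wy": 0,"wz": 0,"jaw": 115,"x": -3.2,"y": -0.5,"z": 0},
  {"wx": 0,"wy": 0,"wz": 0,"jaw": 115,"x": -1.6,"y": -0.2,"z": 0},
  {"wx": 0,"wy": 0,"wz": 0,"jaw": 115,"x": -0.8,"y": 0,"z": 0},
  {"wx": 0,"wy": 0,"wz": 0,"jaw": 115,"x": 0,"y": 0,"z": 0},
  {"wx": 0,"wy": 0,"wz": 0,"jaw": 115,"x": 0,"y": 0,"z": 0},
], grip_force=25)

```text
clock: 26.02
ee_pos: [447.4, -254.1, 144.3]
eef_rot: [-2.219, -2.223, -0.001]
wrist_force: [0.4, -0.4, -0.2]
width: 46.6
grip_force: 0.0
```

```bash
python3 -c '
from h import *
q=wrist(["vial_mid"],"w8"); p=optics.camera("side"); a=cv2.resize(cv2.cvtColor(p["image"],4)[140:260,280:380],None,fx=2,fy=2)
b=cv2.imread("pics/w8.png"); b[:240,440:]=a; cv2.imwrite("pics/w8c.png",b)'
```

```text
t 26.07 tcp [ 447.4 -254.2  144.3] toolx [-0.  1.  0.] cam [ 449. -190.  281.] w 46.7 gf 0.0
vial_mid 0.65 [190. 323.] [ 444.2 -254.6] tool cm [-0.05 -0.32 11.78]
```

View pics/w8c.png

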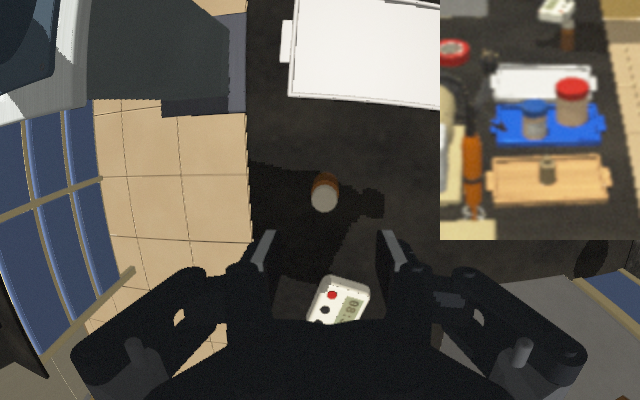

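The weight is standing in the wooden tray, and the vial at (195,324) is centred between the fingers.

Emit:
drive_tool([
  {"wx": 0,"wy": 0,"wz": 0,"jaw": 115,"x": -0.1,"y": -0.15,"z": 1.5},
  {"wx": 0,"wy": 0,"wz": 0,"jaw": 115,"x": 0,"y": 0,"z": 3},
  {"wx": 0,"wy": 0,"wz": 0,"jaw": 115,"x": 0,"y": 0,"z": 3},
  {"wx": 0,"wy": 0,"wz": 0,"jaw": 115,"x": 0,"y": 0,"z": 3},
  {"wx": 0,"wy": 0,"wz": 0,"jaw": 115,"x": 0,"y": 0,"z": 1.7},
  {"wx": 0,"wy": 0,"wz": 0,"jaw": 115,"x": 0,"y": 0,"z": 0.8},
  {"wx": 0,"wy": 0,"wz": 0,"jaw": 115,"x": 0,"y": 0,"z": 0},
  {"wx": 0,"wy": 0,"wz": 0,"jaw": 115,"x": 0,"y": 0,"z": 0},
  {"wx": 0,"wy": 0,"wz": 0,"jaw": 230,"x": 0,"y": 0,"z": 0},
  {"wx": 0,"wy": 0,"wz": 0,"jaw": 230,"x": 0,"y": 0,"z": 0},
  {"wx": 0,"wy": 0,"wz": 0,"jaw": 230,"x": 0,"y": 0,"z": 0},
  {"wx": 0,"wy": 0,"wz": 0,"jaw": 230,"x": 0,"y": 0,"z": 0},
  {"wx": 0,"wy": 0,"wz": 0,"jaw": 230,"x": 0,"y": 0,"z": 0},
], grip_force=25)

```text
clock: 27.8
ee_pos: [445.8, -256.6, 14.9]
eef_rot: [2.221, 2.221, 0.001]
wrist_force: [-1.0, 0.1, 7.2]
width: 21.9
grip_force: 26.7
```

Emit:
drive_tool([
  {"wx": 0,"wy": 0,"wz": 0,"jaw": 230,"x": 0,"y": 0,"z": -1.5},
  {"wx": 0,"wy": 0,"wz": 0,"jaw": 230,"x": 0,"y": 0,"z": -3.5},
  {"wx": 0,"wy": 0,"wz": 0,"jaw": 230,"x": 1,"y": 0.5,"z": -3},
  {"wx": 0,"wy": 0,"wz": 0,"jaw": 230,"x": 3,"y": 1,"z": 0},
  {"wx": 0,"wy": 0,"wz": 0,"jaw": 230,"x": 4,"y": 1.5,"z": 0},
  {"wx": 0,"wy": 0,"wz": 0,"jaw": 230,"x": 3,"y": 1,"z": 0},
  {"wx": 0,"wy": 0,"wz": 0,"jaw": 230,"x": 1.2,"y": 0.5,"z": 0},
  {"wx": 0,"wy": 0,"wz": 0,"jaw": 230,"x": 0,"y": 0,"z": 1.5},
  {"wx": 0,"wy": 0,"wz": 0,"jaw": 230,"x": 0,"y": 0,"z": 2.5},
  {"wx": 0,"wy": 0,"wz": 0,"jaw": 230,"x": 0,"y": 0,"z": 2},
  {"wx": 0,"wy": 0,"wz": 0,"jaw": 230,"x": 0,"y": 0,"z": 1},
  {"wx": 0,"wy": 0,"wz": 0,"jaw": 230,"x": 0,"y": 0,"z": 0.5},
  {"wx": 0,"wy": 0,"wz": 0,"jaw": 230,"x": 0,"y": 0,"z": 0},
  {"wx": 0,"wy": 0,"wz": 0,"jaw": 230,"x": 0,"y": 0,"z": 0},
  {"wx": 0,"wy": 0,"wz": 0,"jaw": 230,"x": 0,"y": 0,"z": 0},
], grip_force=25)

```text
clock: 29.68
ee_pos: [490.8, -134.5, 19.8]
eef_rot: [2.221, 2.221, 0.001]
wrist_force: [-0.4, 0.4, 0.7]
width: 22.0
grip_force: 26.0
```

Still about 2 mm too high. I'll lower, release and retreat.

Emit:
drive_tool([
  {"wx": 0,"wy": 0,"wz": 0,"jaw": 230,"x": 0,"y": 0,"z": 0.1},
  {"wx": 0,"wy": 0,"wz": 0,"jaw": 230,"x": 0,"y": 0,"z": 0.1},
  {"wx": 0,"wy": 0,"wz": 0,"jaw": 230,"x": 0,"y": 0,"z": 0},
  {"wx": 0,"wy": 0,"wz": 0,"jaw": 230,"x": 0,"y": 0,"z": 0},
], grip_force=25)

```text
clock: 30.18
ee_pos: [490.7, -134.4, 17.9]
eef_rot: [2.221, 2.221, 0.001]
wrist_force: [-2.1, 0.4, 9.1]
width: 22.2
grip_force: 27.0
```

Emit:
drive_tool([
  {"wx": 0,"wy": 0,"wz": 0,"jaw": 150,"x": 0,"y": 0,"z": 0},
  {"wx": 0,"wy": 0,"wz": 0,"jaw": 115,"x": 0,"y": 0,"z": 0},
  {"wx": 0,"wy": 0,"wz": 0,"jaw": 115,"x": 0,"y": 0,"z": 0},
  {"wx": 0,"wy": 0,"wz": 0,"jaw": 115,"x": 0,"y": 0,"z": 0},
  {"wx": 0,"wy": 0,"wz": 0,"jaw": 115,"x": 0,"y": 0,"z": -2},
  {"wx": 0,"wy": 0,"wz": 0,"jaw": 115,"x": 0,"y": 0,"z": -4},
  {"wx": 0,"wy": 0,"wz": 0,"jaw": 115,"x": 0,"y": 0,"z": -4},
  {"wx": 0,"wy": 0,"wz": 0,"jaw": 115,"x": 0,"y": 0,"z": -4},
  {"wx": 0,"wy": 0,"wz": 0,"jaw": 115,"x": 0,"y": 0,"z": -4},
  {"wx": 0,"wy": 0,"wz": 0,"jaw": 115,"x": -2,"y": 0,"z": -2},
  {"wx": 0,"wy": 0,"wz": 0,"jaw": 115,"x": -3,"y": 0,"z": -2},
  {"wx": 0,"wy": 0,"wz": 0,"jaw": 115,"x": -2,"y": 0,"z": 0},
  {"wx": 0,"wy": 0,"wz": 0,"jaw": 115,"x": 0,"y": 0,"z": 0},
  {"wx": 0,"wy": 0,"wz": 0,"jaw": 115,"x": 0,"y": 0,"z": 0},
])

```text
clock: 31.92
ee_pos: [490.3, -203.4, 236.9]
eef_rot: [-2.22, -2.221, -0.0]
wrist_force: [0.2, 1.5, -0.4]
width: 46.9
grip_force: 0.0
```

```bash
python3 -c '
from h import *
wrist([],"w9")
p=optics.camera("side"); a=cv2.resize(cv2.cvtColor(p["image"],4)[140:260,280:380],None,fx=2,fy=2)
b=cv2.imread("pics/w9.png"); b[:240,440:]=a; cv2.imwrite("pics/w9c.png",b)'
```

```text
t 31.98 tcp [ 490.5 -203.2  236.9] toolx [-0.  1.  0.] cam [ 492. -139.  373.] w 47.1 gf 0.0
```

View pics/w9c.png

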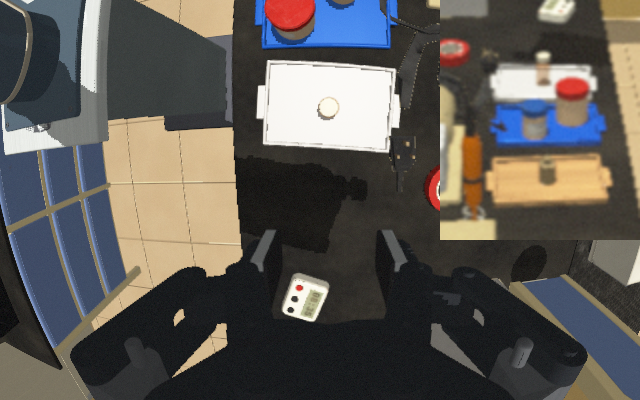

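All four things stand upright in the right trays: the vial is at (107,328), and the jars and weight show in the inset. The timer and tape have not been touched. I'll hand in.

```bash
python3 -c '
from station import bot
print(bot.job_done())'
```

```text
the job is handed in; nothing more can be done
None
```

The job is handed in after about 32 s on the robot's clock: both jars are in the blue tray, the weight in the wooden tray and the vial in the white tray. The last pictures show all four standing upright, and the timer and tape were left alone.

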